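# Set finish test panels on the drying stand and right the toppled shellac jar

### The job

Get the finishing corner ready for drying: lean every finish test panel on the sloped drying stand, each on its short end on the ledge, straight and flat against the sloped back, side by side without overlapping. The shellac jar has toppled over: stand it upright again, pushed up against the bench stop it fell beside. Leave the other things on the bench where they are.

Things in the scene. Friction and masses are not known exactly. Their poses are not given: they have to be found in the camera images.
- panel_1: finish test panel of plain light wood, slab 50 x 90 x 12 mm, 50 g, with a small dark hole mark near one short end; starts lying flat on the bench. Origin at the slab's centre (6 mm above the bench when flat); x across the 50 mm width, y along the 90 mm length, z through the thickness. All panels are alike; either face may look out.
- panel_2: finish test panel of plain light wood, slab 50 x 90 x 12 mm, 50 g, with a small dark hole mark near one short end; starts lying flat on the bench. Origin at the slab's centre (6 mm above the bench when flat); x across the 50 mm width, y along the 90 mm length, z through the thickness. All panels are alike; either face may look out.
- panel_3: finish test panel of plain light wood, slab 50 x 90 x 12 mm, 50 g, with a small dark hole mark near one short end; starts lying flat on the bench. Origin at the slab's centre (6 mm above the bench when flat); x across the 50 mm width, y along the 90 mm length, z through the thickness. All panels are alike; either face may look out.
- panel_4: finish test panel of plain light wood, slab 50 x 90 x 12 mm, 50 g, with a small dark hole mark near one short end; starts lying flat on the bench. Origin at the slab's centre (6 mm above the bench when flat); x across the 50 mm width, y along the 90 mm length, z through the thickness. All panels are alike; either face may look out.
- backstop: sloped back of the fixed drying stand: board 340 mm wide (y), 85 mm up its slope (x), leaning back 45 deg, z square out of its face. Origin mid-width in the corner of face and ledge, 30 mm above the bench (top edge 90 mm). Ledge square to the face, sticks out 20 mm, 8 mm thick. A panel in place has its centre at x = 45, z = 6 mm; no marked places along y, four fit with 35 mm gaps.
- stop: bench stop: dark hardwood strip with two screws, 24 mm thick (x), 140 mm long (y), 45 mm high, fixed to the bench near its right edge. Origin at the centre of its underside; its -x face is the one that looks towards the middle of the bench, 12 mm from the origin.
- jar: glass jar of amber shellac with a grey lid, closed, 58 mm across, 85 mm tall (glass to 71 mm, lid 55 mm across above), 0.22 kg (varies by a quarter), starts lying on its side before the stop, foot towards the stop. Origin at the centre of its underside, z along its axis towards the lid. It can roll.
- pliers: combination pliers lying flat, 57 x 164 x 14 mm, a bystander; origin under its centre, y along it
- white_jar: white plastic jar, 68 mm in diameter, 75 mm tall, a bystander; origin at the centre of its underside
- screw_tin: small open tin of screws, 68 mm across, 26 mm high, a bystander; origin at the centre of its underside

How it is judged:
By the outcome, as a careful person would: the job done as asked, in the order asked, and still so for the second after the job is handed in, with the robot touching nothing.
Of panel_1, panel_2, panel_3, panel_4 only 3 to 4 are there at a start; the rules pass over those that are not, and their reading is None.
At some moment in a run one of panel_2 may be knocked a few centimetres aside while the robot is not near it.
Once in a run the grip may slacken for a moment while it holds something.
It also fails if it takes over 200 s, if anything falls off the work surface, if the arm or the gripper's body presses on something with over 40 N, if the wrist force passes 120 N, or if a joint passes its speed limit or range.

### The arm

A 7-joint arm with a two-finger parallel gripper is mounted at the origin on the work surface; the furniture and walls round the work are solid. World frame = base frame: x ahead of the robot, y to its left, z up, the work surface at z = 0. Lengths are in mm, angles in rad, forces in N, time in s.
With the tool pointing down it reaches from about 425 to 875 mm from the base axis. Payload 9.9 kg.
Tool frame: the origin (TCP) lies on the centre line of the jaws, within the pads' length; the fingertips stand tcp_to_tips ahead of it and the grasp point (between the pads) lies 5 mm behind it (tcp_to_tips is the distance from the TCP to the fingertips, in mm); z points along the fingers, y is the line along which they close (so a half turn about z gives the same grasp; the last joint's range is limited). The gripper opens to 85 mm and grips with 20 to 120 N. Pads are 22 mm wide; open, the fingers measure 114 mm over their backs; the gripper's body (76 mm by 85 mm) begins 54 mm behind the grasp point. The pads swing forward as they close: fully open they stand 13 mm farther back than shut.
Start: joints at [-1.375, 0.576, 0.025, 1.437, -0.015, 1.129, -0.057], TCP at [186.403, 648.755, 245.289] pointing down, gripper open.
Joint ranges: [-2.76, 2.76], [-0.34, 2.15], [-1.52, 1.57], [0.19, 2.46], [-1.09, 4.23], [0.17, 1.99], [-2.82, 2.82]. Speed limits (rad/s): [2.22, 2.22, 3.01, 3.01, 3.14, 3.14, 3.14].

### API

Orientations are given as a unit quaternion [x, y, z, w].
In Python, from rig import * gives the robot as it stands. The module is installed in compiled form; this text tells all that it offers. Calls block until the motion is done:
- reach(position, orientation): joint-space move of the TCP to a pose.
- move_linear(position, frame=None, feed=150, guard=None): straight line of the TCP; frame=None keeps the orientation; feed is the mean speed in mm/s. With guard (N) it stops when the force on the tool has changed by that much, and returns True; else False.
- set_joints(angles): joint-space move.
- open_gripper() and close_gripper(effort=None): open the fingers fully, or close them until they stop; effort is the grip in N (None keeps the last).
- pause(seconds).
- solve_ik(position, orientation): joint angles nearest the present ones, or None.
- get_obs(): the state.
- camera(name): name is "side" or "top"; returns the picture (400x640x3 uint8, red, green, blue); there is no depth.
- camera_params(name): a dict with "vfov" (degrees; the focal length in pixels is half the picture's height over the tangent of half this angle, whatever the lens; pixels are square), "cx", "cy" (the principal point, pixels), "k1" (the pictures are not rectified: a ray, as slopes to the right and down, at radius r is drawn at 1 + k1 r^2 times it, then the intrinsics apply), "R" (3x3) and "t" (3): a world point X has camera coordinates R X + t. Camera axes: x right, y down, z forward; pixel columns grow to the right and rows downward; lengths in mm; the calibration is good to about 2 mm. A picture is of the moment at which its call begins. camera_params takes no time and is no camera call.
A pose or a line that the arm cannot do raises PlanningError and nothing moves.
- job_done(): hands the job in; it is judged then, once.
The state is a dict: "t": time; "qpos": joint angles; "joint_vel": joint speeds; "effort": joint torques, N m; "tcp_pos": TCP position; "tool_rot": TCP orientation; "wrist_force": force on the tool from outside, world axes, zero at the start; "wrist_torque": the same for the moment, N m; "grip_width": finger opening in mm; "finger_force": force on a finger pad.
Only numpy, scipy, OpenCV 4.12 (cv2) and the standard library are available. Lean on these libraries where they do the work, as an engineer would, in place of code of your own. Each camera call takes 0.05 s, during which the arm holds its last target. There are 200 camera calls.

## Working session

There is one attempt and no reset: what is moved stays moved. The work goes in short steps, each a Python script; the robot and the scene stay as the last script left them, time stands still between calls to the robot, and variables do not carry over. Pictures are saved under pics/ and viewed, at most 14 in all, crops included, and the job is handed in when it is done.

```bash
mkdir -p pics; ls; python3 - <<'E'
from rig import *
import cv2
for n in("top","side"):
    cv2.imwrite(f"pics/{n}0.png",camera(n)[:,:,::-1]); p=camera_params(n); print(n,p)
o=get_obs(); print({k:o[k] for k in o if k in('t','tool_rot','grip_width','tcp_pos','tcp_to_tips')}, o.keys())
try: print(tcp_to_tips)
except Exception as e: print(e)
E
```

```text
pics
top {'vfov': 56.08225297527914, 'cx': 318.0518847147854, 'cy': 193.46079894176367, 'k1': 0.00039501353031990707, 'R': array([[ 0.01377805, -0.99989817, -0.00371574],
       [-0.98665359, -0.01299236, -0.16231417],
       [ 0.16224936,  0.00590252, -0.98673213]]), 't': array([-99.01804539, 448.32422919, 832.58423058])}
side {'vfov': 52.02788647444769, 'cx': 317.6956640492589, 'cy': 197.4378276360601, 'k1': -0.06681285490407689, 'R': array([[ 0.83729525, -0.54660138,  0.0127907 ],
       [-0.20032156, -0.32845601, -0.92303192],
       [ 0.5087317 ,  0.77028798, -0.3845107 ]]), 't': array([-457.5406279 ,  123.60866815,  930.62378666])}
{'t': 0.1, 'tcp_pos': array([186.30581992, 648.3967359 , 244.53173678]), 'tool_rot': array([ 1.39440741e-01,  9.90230149e-01, -7.25280728e-04, -7.11602870e-05]), 'grip_width': 85.25606926201472} dict_keys(['t', 'qpos', 'joint_vel', 'effort', 'tcp_pos', 'tool_rot', 'wrist_force', 'wrist_torque', 'finger_force', 'grip_width'])
14.0
```

View pics/top0.png

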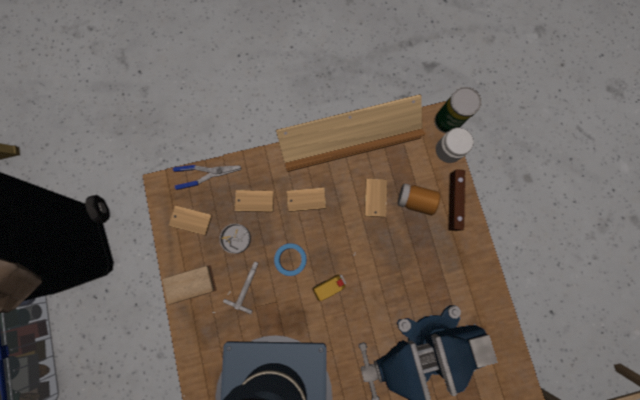

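View pics/side0.png

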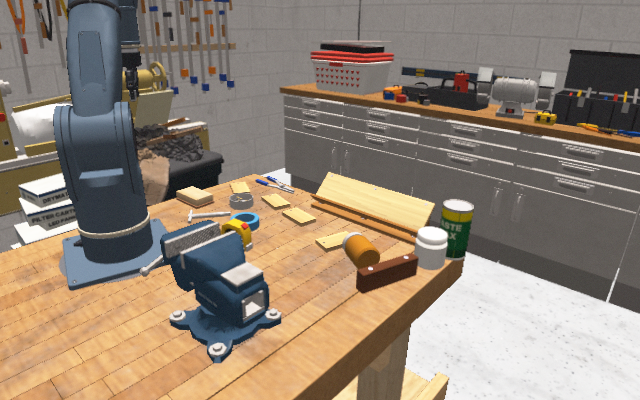

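The top view shows four light panels at about (190,220), (254,201), (307,199) and (376,197). The stand is at (350,133), the jar lies at (418,199) with its lid to the left, and the stop is at (457,200). The side view agrees. The block at (187,285) is larger and has no hole, so it isn't a panel.

```bash
cat > h.py <<'E'
from rig import *
import numpy as np, cv2
from scipy.spatial.transform import Rotation as Rn
def cam(n):
    p=camera_params(n); f=200/np.tan(np.radians(p["vfov"]/2))
    return p["R"],p["t"],np.array([[f,0,p["cx"]],[0,f,p["cy"]],[0,0,1]]),np.array([p["k1"],0,0,0,0])
def proj(n,X):
    R,t,K,D=cam(n); return cv2.projectPoints(np.float64(X).reshape(-1,3),cv2.Rodrigues(R)[0],t,K,D)[0][:,0]
def cast(n,uv,z):
    R,t,K,D=cam(n); s=cv2.undistortPoints(np.float64(uv).reshape(-1,1,2),K,D)[:,0]
    d=np.c_[s,np.ones(len(s))]@R; c=-R.T@t
    return c+d*((z-c[2])/d[:,2])[:,None]
def rectify(im,z=12,x0=300,x1=900,y0=-450,y1=450,s=1.):
    """ortho image: row = x1-x, col = y1-y, at s px/mm"""
    h,w=int((x1-x0)*s),int((y1-y0)*s)
    c,r=np.meshgrid(np.arange(w),np.arange(h))
    X=np.c_[(x1-r/s).ravel(),(y1-c/s).ravel(),np.full(r.size,z)]
    uv=proj("top",X).astype(np.float32).reshape(h,w,2)
    return cv2.remap(im,uv,None,cv2.INTER_CUBIC)
def panels(im=None,dbg=None):
    im=camera("top") if im is None else im
    o=rectify(im); hsv=cv2.cvtColor(o,cv2.COLOR_RGB2HSV)
    m=((hsv[:,:,2]>150)&(hsv[:,:,1]>50)&(hsv[:,:,1]<150)).astype(np.uint8)*255
    m=cv2.morphologyEx(m,cv2.MORPH_OPEN,np.ones((7,7)))
    if dbg: cv2.imwrite(dbg,np.vstack([o[:,:,::-1],cv2.cvtColor(m,cv2.COLOR_GRAY2BGR)])[::2,::2])
    out=[]
    for c in cv2.findContours(m,cv2.RETR_EXTERNAL,cv2.CHAIN_APPROX_NONE)[0]:
        (u,v),(w,h),a=cv2.minAreaRect(c)
        if min(w,h)>20:
            B=cv2.boxPoints(((u,v),(w,h),a)); e=B[1]-B[0] if np.hypot(*(B[1]-B[0]))>np.hypot(*(B[2]-B[1])) else B[2]-B[1]
            yaw=np.arctan2(-e[0],-e[1])%np.pi  # long-axis direction in world
            out.append((900-v,450-u,np.degrees(yaw),max(w,h),min(w,h)))
    return np.array(out)
E
python3 - <<'E'
from h import *
im=cv2.imread("pics/top0.png")[:,:,::-1].copy()
print(panels(im,"pics/r0.png").round(1))
o=rectify(im); 
for u,v in [(254,195),(307,193),(376,190),(254,225),(340,230),(187,280)]: print((u,v),cv2.cvtColor(im[v:v+1,u:u+1].copy(),cv2.COLOR_RGB2HSV).ravel())
E
```

```text
[]
(254, 195) [ 16 115 149]
(307, 193) [ 15 114 152]
(376, 190) [ 15 117 146]
(254, 225) [ 14 100 102]
(340, 230) [ 14 122 113]
(187, 280) [ 15  92 136]
```

View pics/r0.png

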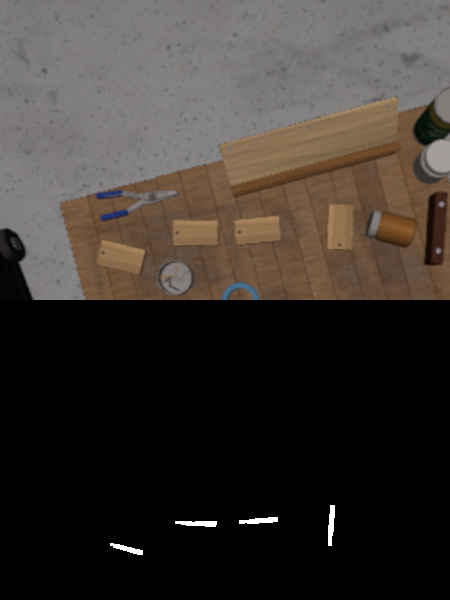

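Rectifying the top view works; only the brightness threshold is off. Next I'll enlarge the stand and jar areas.

```bash
sed -i 's/>150)&(hsv\[:,:,1\]>50)&(hsv\[:,:,1\]<150)/>122)\&(hsv[:,:,1]>90)\&(hsv[:,:,1]<140)/' h.py; python3 - <<'E'
from h import *
im=cv2.imread("pics/top0.png")[:,:,::-1].copy()
print(panels(im).round(1))
c=im[90:240,270:470,::-1]; cv2.imwrite("pics/c0.png",cv2.resize(c,None,fx=4,fy=4,interpolation=cv2.INTER_CUBIC))
E
```

```text
[[ 387.5  210.1   76.    90.2   51.4]
 [ 436.    60.    90.    90.    50. ]
 [ 441.3  -64.    95.9   91.    51. ]
 [ 447.7 -229.1  178.9   90.2   50.4]
 [ 617.5 -174.9  105.4  368.1   85.5]]
```

View pics/c0.png

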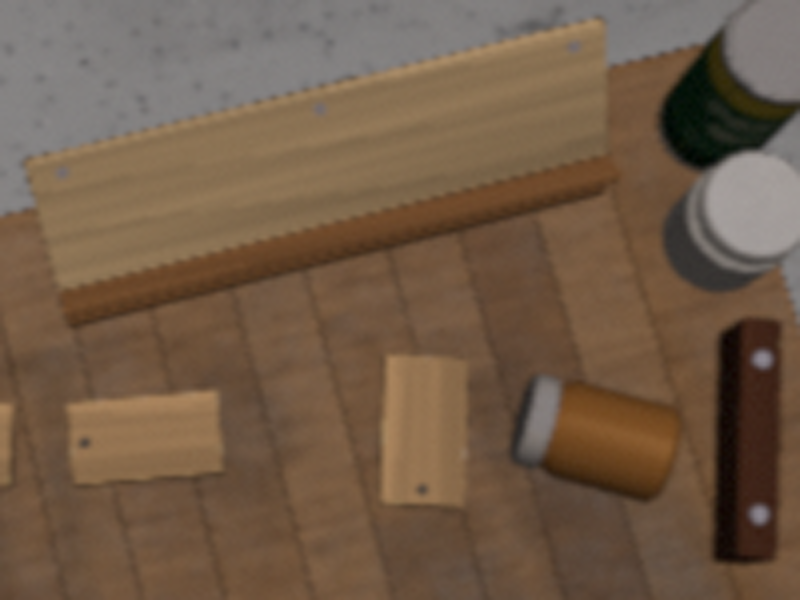

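The stand's face/ledge line runs from crop (62,292) to (607,157), and its top face edge from (30,172) to (606,28). The jar's lid end is near (530,418) and its foot near (665,447). The top of the stop spans (742,320) to (775,560).

```bash
python3 - <<'E'
from h import *
P=lambda a:np.array(a)/4+[270,90]-.375
for nm,a,z in [("corner",[(62,292),(607,157)],30),("topedge",[(30,172),(606,28)],90),("tipLow",[(70,326),(612,190)],38.4),
  ("stop top -x edge,then +x",[(742,322),(738,560),(780,320),(775,558)],45),
  ("jar outl axis",[(530,418),(665,447)],29),("jar sides glass: top, bot",[(575,378),(672,404),(545,474),(648,500)],29)]:
    print(nm,cast("top",P(a),z).round(1).tolist())
c=cast("top",P([(62,292),(607,157)]),30); d=c[0]-c[1]; print(np.hypot(*d[:2]),np.degrees(np.arctan2(-d[0],d[1])),c.mean(0))
t=cast("top",P([(30,172),(606,28)]),90);print(np.hypot(*(t[0]-t[1])[:2]),t.mean(0)-c.mean(0))
print("cam",(-cam("top")[0].T@cam("top")[1]).round())
E
```

```text
corner [[523.5, -14.1, 30.0], [610.8, -338.4, 30.0]]
topedge [[577.1, -0.1, 90.0], [666.0, -323.5, 90.0]]
tipLow [[501.1, -20.1, 38.4], [587.6, -338.4, 38.4]]
stop top -x edge,then +x [[507.0, -409.1, 45.0], [369.7, -400.6, 45.0], [508.5, -431.1, 45.0], [371.1, -421.5, 45.0]]
jar outl axis [[451.9, -289.0, 29.0], [435.8, -366.9, 29.0]]
jar sides glass: top, bot [[475.9, -315.8, 29.0], [461.2, -371.9, 29.0], [419.1, -296.9, 29.0], [404.7, -356.0, 29.0]]
335.8852295231451 15.061173627483582 [ 567.17434005 -176.23742924   30.        ]
335.36533923858207 [54.36137903 14.42265076 60.        ]
cam [309. -98. 894.]
```

```bash
cat >> h.py <<'E'
yaw=np.radians(15.06); Y=np.array([-np.sin(yaw),np.cos(yaw),0]); H=np.array([np.cos(yaw),np.sin(yaw),0]); Z=np.array([0,0,1.])
O=np.array([567.2,-176.2,30])-2.2*H
U=(H+Z)/2**.5; N=(Z-H)/2**.5
def quat(y,z): return Rn.from_matrix(np.c_[np.cross(y,z),y,z]).as_quat()
def best(poses):
    """sign of closing axis giving the easiest wrist; poses: list of (pos, y, z)"""
    res=[]
    for pos,y,z in poses:
        q=solve_ik(pos,quat(y,z))
        if q is not None: res.append((abs(q[6]),np.abs(np.array(q)-get_obs()["qpos"]).max(),q))
    return min(res,key=lambda r:max(r[0],r[1])) if res else None
E
python3 - <<'E'
from h import *
for x,y,a in [(387.5,210,76),(436,60,90),(441,-64,96),(448,-229,179)]:
    s=np.radians(a+90); c=np.array([np.cos(s),np.sin(s),0])
    for z in (16,150):
        for sg in (1,-1):
            q=solve_ik(np.array([x,y,z]),quat(sg*c,-Z)); print((x,y,z,sg),None if q is None else np.round(q,2))
for o in (135,45,-45,-135):
    for n,s in((16,45),(80,60)):
        for sg in (1,-1):
            q=solve_ik(O+o*Y+s*U+n*N,quat(sg*Y,-N)); print(o,n,sg,None if q is None else np.round(q,2))
E
```

```text
(387.5, 210, 16, 1) [-0.45  0.63 -0.23  2.27  0.48  0.29  1.8 ]
(387.5, 210, 16, -1) [-0.72  0.64  0.17  2.28 -0.42  0.26 -0.42]
(387.5, 210, 150, 1) [-0.37  0.37 -0.31  2.15  0.19  0.65  2.09]
(387.5, 210, 150, -1) [-0.91  0.4   0.43  2.16 -0.28  0.63 -0.54]
(436, 60, 16, 1) [-0.06  0.63 -0.26  2.27  0.54  0.3   2.34]
(436, 60, 16, -1) [-0.32  0.63  0.11  2.28 -0.28  0.25  0.04]
(436, 60, 150, 1) [-0.05  0.37 -0.26  2.15  0.16  0.64  2.72]
(436, 60, 150, -1) [-0.56  0.4   0.44  2.17 -0.28  0.63  0.08]
(441, -64, 16, 1) [ 0.46  0.69 -0.63  2.25  0.92  0.49  2.34]
(441, -64, 16, -1) [ 0.    0.63  0.05  2.26 -0.12  0.25  0.27]
(441, -64, 150, 1) [-0.72  0.8   1.36  2.16 -0.96  1.03 -1.85]
(441, -64, 150, -1) [-0.48  0.48  0.76  2.16 -0.51  0.69  0.73]
(448, -229, 16, 1) [ 0.21  0.69  0.25  2.12 -0.43  0.38 -0.77]
(448, -229, 16, -1) [ 0.47  0.66 -0.14  2.11  0.24  0.38  1.69]
(448, -229, 150, 1) [-0.29  0.73  1.13  2.03 -0.83  0.95 -0.29]
(448, -229, 150, -1) [-0.    0.5   0.56  2.02 -0.4   0.73  2.36]
135 16 1 None
135 16 -1 None
135 80 1 None
135 80 -1 None
45 16 1 [ 1.15  1.07 -1.29  2.4   2.37  0.71  0.04]
45 16 -1 [ 0.95  0.84 -0.86  2.41  2.97  0.55  2.51]
45 80 1 [ 1.24  0.88 -1.29  2.43  2.37  0.53 -0.05]
45 80 -1 [ 1.15  0.76 -1.07  2.43  2.74  0.44  2.71]
-45 16 1 [ 1.22  0.97 -1.07  2.23  2.52  0.36  0.  ]
-45 16 -1 [ 1.3   1.11 -1.29  2.23  2.16  0.52 -2.72]
-45 80 1 [ 1.29  0.81 -1.07  2.26  2.58  0.21 -0.11]
-45 80 -1 [ 1.38  0.94 -1.28  2.25  2.06  0.36 -2.7 ]
-135 16 1 [ 1.3   1.   -1.05  2.04  1.99  0.19  0.65]
-135 16 -1 [ 1.3   1.   -1.05  2.04  1.99  0.19 -2.49]
-135 80 1 [ 1.47  1.02 -1.3   2.06  1.48  0.34  1.16]
-135 80 -1 [ 1.47  1.02 -1.3   2.06  1.48  0.34 -1.98]
```

```bash
cat >> h.py <<'E'
def pick_pose(x,y,a,d,e,sg,back=13):
    """panel at x,y, long axis a deg; tilt d rad towards end e=+-1; -> pos, y, z of tool"""
    E=e*np.array([np.cos(np.radians(a)),np.sin(np.radians(a)),0]); z=-Z*np.cos(d)+E*np.sin(d)
    return np.array([x,y,6])-back*z, sg*np.cross(Z,-E), z
def place_pose(o,d,sg,s=45,n=6,back=13):
    z=-N*np.cos(d)-U*np.sin(d)
    return O+o*Y+s*U+n*N-back*z, sg*Y, z
E
python3 - <<'E'
from h import *
print(get_obs()["t"])
reach(np.array([480,-60,260.]),quat(Y,-Z)); print(get_obs()["t"],get_obs()["qpos"].round(2))
f=lambda q:None if q is None else np.round(q,2)
for d in (15,22):
  for o in (135,45,-45,-135):
    for n,s in((6,45),(70,55)):
        for sg in (1,-1):
            p,y,z=place_pose(o,np.radians(d),sg,s,n); print(d,o,n,sg,f(solve_ik(p,quat(y,z))))
d=np.radians(20)
for x,y,a in [(387.5,210,76),(436,60,90),(441,-64,96),(448,-229,179)]:
    for e in (1,-1):
        for sg in (1,-1):
            p,yy,z=pick_pose(x,y,a,d,e,sg); print((x,y,e,sg),f(solve_ik(p,quat(yy,z))),f(solve_ik(p+100*Z,quat(yy,z))))
E
```

```text
0.1
2.8083 [-0.28  0.3   0.41  1.91 -0.14  0.96  2.03]
15 135 6 1 [ 0.89  0.89 -1.29  2.36  1.87  0.74  0.13]
15 135 6 -1 [ 0.54  0.62 -0.63  2.37  2.54  0.32  2.55]
15 135 70 1 [ 0.97  0.7  -1.29  2.39  1.74  0.56  0.19]
15 135 70 -1 [ 0.6   0.46 -0.63  2.4   2.57  0.17  2.51]
15 45 6 1 [ 1.07  0.94 -1.29  2.24  1.72  0.66  0.49]
15 45 6 -1 [ 0.43  0.59 -0.2   2.26  3.95  0.22  1.29]
15 45 70 1 [ 1.06  0.65 -1.07  2.27  1.55  0.32  0.6 ]
15 45 70 -1 [ 1.16  0.77 -1.29  2.27  1.53  0.52 -2.51]
15 -45 6 1 [ 1.    0.77 -0.86  2.09  1.4   0.24  0.92]
15 -45 6 -1 [ 1.    0.77 -0.86  2.09  1.4   0.24 -2.22]
15 -45 70 1 [ 1.08  0.64 -0.87  2.12  0.83  0.2   1.48]
15 -45 70 -1 [ 0.79  0.54 -0.41  2.13 -0.88  0.18  0.01]
15 -135 6 1 [ 0.86  0.72 -0.46  1.92 -0.42  0.2   2.8 ]
15 -135 6 -1 [ 0.7   0.7  -0.19  1.93 -1.01  0.3   0.21]
15 -135 70 1 [ 1.03  0.65 -0.63  1.94 -0.04  0.28  2.45]
15 -135 70 -1 [ 0.61  0.59  0.02  1.96 -1.07  0.47  0.26]
22 135 6 1 [ 0.86  0.87 -1.29  2.26  1.57  0.76  0.38]
22 135 6 -1 [ 0.86  0.87 -1.29  2.26  1.57  0.76 -2.77]
22 135 70 1 [ 0.72  0.5  -0.86  2.3   
[... 1750 characters left out ...]
69  0.63  2.75] [ 1.07  0.84 -1.3   2.06  0.59  0.88  2.74]
(441, -64, -1, 1) [-0.51  0.72  0.41  2.31  0.42  0.2   2.64] [-0.45  0.47  0.28  2.24  0.45  0.52  2.66]
(441, -64, -1, -1) [-0.64  0.78  0.63  2.32 -0.45  0.19  0.38] [-0.8   0.62  0.86  2.25 -0.25  0.45  0.28]
(448, -229, 1, 1) [ 0.02  0.85  0.48  1.83 -0.29  0.87  2.2 ] [-0.    0.71  0.52  1.78 -0.21  1.06  2.15]
(448, -229, 1, -1) [-0.3   1.3   1.35  1.84 -1.01  1.34 -0.19] [-0.31  1.11  1.35  1.79 -0.8   1.38 -0.31]
(448, -229, -1, 1) [ 0.85  0.68 -0.52  2.38  2.38  0.25  2.81] [ 0.48  0.42  0.02  2.32 -1.05  0.19 -0.08]
(448, -229, -1, -1) [ 1.26  1.   -1.29  2.37  1.71  0.83  0.36] [ 0.96  0.47 -0.64  2.3   0.85  0.19  1.15]
```

```bash
cat >> h.py <<'E'
D=np.radians(25)
def st(m=""):
    o=get_obs(); print(m,"t%.1f w%.1f ff%s"%(o["t"],o["grip_width"],np.round(o["finger_force"],1)),"F",o["wrist_force"].round(1),"q",o["qpos"].round(2),"p",o["tcp_pos"].round(1))
def pick(x,y,a,e,sg,d=D):
    p,yy,z=pick_pose(x,y,a,d,e,sg); q=quat(yy,z)
    reach(p+90*Z,q); st("above"); move_linear(p+12*Z,feed=150); hit=move_linear(p,feed=40,guard=8); st("down %s"%hit)
    close_gripper(40); pause(.2); st("closed"); move_linear(p+110*Z,feed=150); st("lifted")
def place(o,sg,d=D):
    p,yy,z=place_pose(o,d,sg,55,70); reach(p,quat(yy,z)); st("approach")
    P=lambda s,n: place_pose(o,d,sg,s,n)[0]
    move_linear(P(55,15),feed=120); h=move_linear(P(55,-1),feed=25,guard=3); st("face %s"%h)
    n0=(get_obs()["tcp_pos"]-P(55,0))@N
    h=move_linear(P(40,n0+.5),feed=25,guard=3); st("ledge %s"%h)
    s=(get_obs()["tcp_pos"]-P(0,n0))@U; print("s,n",s.round(1),n0.round(1))
def release(o,sg,d=D):
    open_gripper(); z=Rn.from_quat(get_obs()["tool_rot"]).as_matrix()[:,2]; p=get_obs()["tcp_pos"]
    move_linear(p-70*z,feed=150); st("released")
def near(x,y,im=None):
    P=panels(im); P=P[(P[:,3]<100)]; i=np.argmin(np.hypot(P[:,0]-x,P[:,1]-y)); print("panel",P[i].round(1)); return P[i,:3]
E
python3 - <<'E'
from h import *
x,y,a=near(448,-229); sg=-1
for e,sg in((1,1),(-1,1),(1,-1),(-1,-1)):
    try: pick(x,y,a,e,sg); break
    except PlanningError as ex: print(e,sg,ex)
f=lambda q:None if q is None else np.round(q,2)
for n,s in ((70,55),(6,45)):
    p,yy,z=place_pose(-135,D,sg,s,n); print(e,sg,f(solve_ik(p,quat(yy,z))))
cv2.imwrite("pics/t1.png",camera("side")[150:350,200:470,::-1])
E
```

```text
panel [320.5 -23.5 105.8  65.4  26.9]
above t3.8 w85.6 ff0.0 F [-0.1  0.9  0.6] q [-0.03  0.53  0.52  2.34 -0.81  0.84  1.45] p [323.1 -29.  108. ]
down True t4.6 w85.3 ff9.6 F [ 1.6 -2.7 18.3] q [ 0.1   0.7   0.34  2.39 -1.04  0.66  1.69] p [322.5 -28.4  27.2]
closed t5.3 w72.4 ff47.1 F [-18.3 -36.   97.9] q [ 0.1   0.69  0.35  2.4  -1.03  0.66  1.68] p [317.6 -31.2  29.5]
lifted t6.1 w0.3 ff0.0 F [ 0.   0.8 -0.5] q [-0.04  0.48  0.52  2.32 -0.75  0.88  1.37] p [322.  -28.6 127.5]
1 1 [ 0.58  0.59 -0.06  1.85 -0.46  0.51  2.76]
1 1 [ 0.55  0.69 -0.08  1.82 -0.47  0.42  2.74]
```

The arm hid the real panels and I had no distance check, so it went for a wrong blob. I'll look for damage.

```bash
python3 - <<'E'
from h import *
open_gripper()
reach(np.array([186.4,648.7,245.3]),np.array([.13944,.99023,0,0])); st()
im=camera("top"); cv2.imwrite("pics/t2.png",im[:,:,::-1]); print(panels(im).round(1))
E
```

```text
t9.4 w85.5 ff0.0 F [-0.2  0.1 -0.6] q [-1.35  0.58 -0.01  1.44  0.01  1.13 -0.08] p [188.3 647.7 245.1]
[[ 387.5  210.    76.    90.    51.4]
 [ 436.    60.5   90.    89.    50. ]
 [ 441.3  -64.    96.1   91.2   50.8]
 [ 447.7 -229.1  178.9   90.2   50.5]
 [ 617.5 -174.9  105.4  368.1   85.5]]
```

View pics/t2.png

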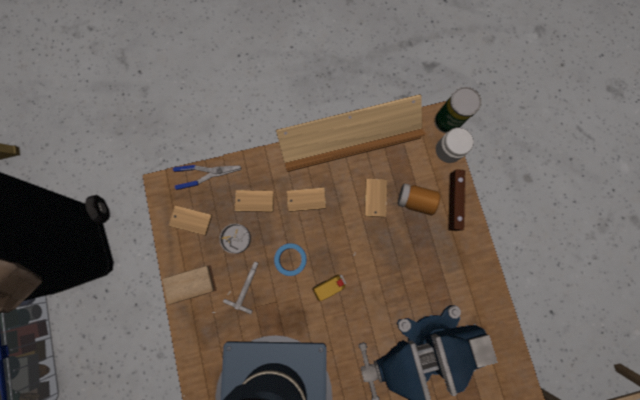

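Nothing moved: the blue ring, tape measure and panels are all where they were. From now on I'll look only from the parked pose and accept a detection only if its size and distance fit.

```bash
cat >> h.py <<'E'
def park(): reach(np.array([186.4,648.7,245.3]),np.array([.13944,.99023,0,0]))
def near(x,y,im=None):
    P=panels(im); P=P[(abs(P[:,3]-90)<6)&(abs(P[:,4]-50)<5)]; print(P.round(1).tolist())
    d=np.hypot(P[:,0]-x,P[:,1]-y); i=np.argmin(d); assert d[i]<80; return P[i,:3]
E
python3 - <<'E'
from h import *
x,y,a=near(448,-229)
for e,sg in((1,1),(1,-1)):
    try: pick(x,y,a,e,sg); break
    except PlanningError as ex: print(e,sg,ex)
place(-135,sg)
cv2.imwrite("pics/t3.png",cv2.resize(camera("side")[160:300,270:470,::-1],None,fx=4,fy=4))
E
```

```text
[[387.5, 210.0, 76.0, 90.0, 51.4], [436.0, 60.5, 90.0, 89.0, 50.0], [441.3, -63.9, 95.9, 91.0, 51.0], [447.7, -229.2, 178.9, 90.2, 50.5]]
above t12.8 w85.7 ff0.0 F [-0.1 -0.2 -0.8] q [ 0.16  0.72  0.23  1.71 -0.01  1.14  1.92] p [ 453.7 -228.5  107.8]
down False t13.9 w85.4 ff0.4 F [-0.5  1.5 -1. ] q [ 0.17  0.84  0.21  1.76 -0.02  0.97  1.91] p [ 453.1 -229.3   17.7]
closed t14.6 w48.2 ff41.1 F [ 0.2 -0.6  5.4] q [ 0.17  0.84  0.21  1.76 -0.02  0.97  1.91] p [ 453.3 -229.5   18.3]
lifted t15.4 w48.1 ff41.2 F [0.  0.6 0.4] q [ 0.16  0.7   0.23  1.7  -0.    1.17  1.92] p [ 452.9 -229.   127.1]
approach t16.2 w48.8 ff27.7 F [ 0.2  0.9 -0.9] q [ 0.67  0.59 -0.19  1.84 -0.3   0.49  2.6 ] p [ 584.8 -309.9  129.4]
face True t17.3 w48.3 ff44.7 F [-1.4 -1.6  4.2] q [ 0.6   0.69 -0.18  1.79 -0.3   0.42  2.57] p [ 631.4 -299.    83.4]
ledge True t17.6 w48.4 ff44.3 F [-0.8 -0.8 -0.3] q [ 0.61  0.69 -0.18  1.81 -0.3   0.41  2.58] p [ 626.9 -300.    78.8]
s,n 48.6 3.1
```

View pics/t3.png

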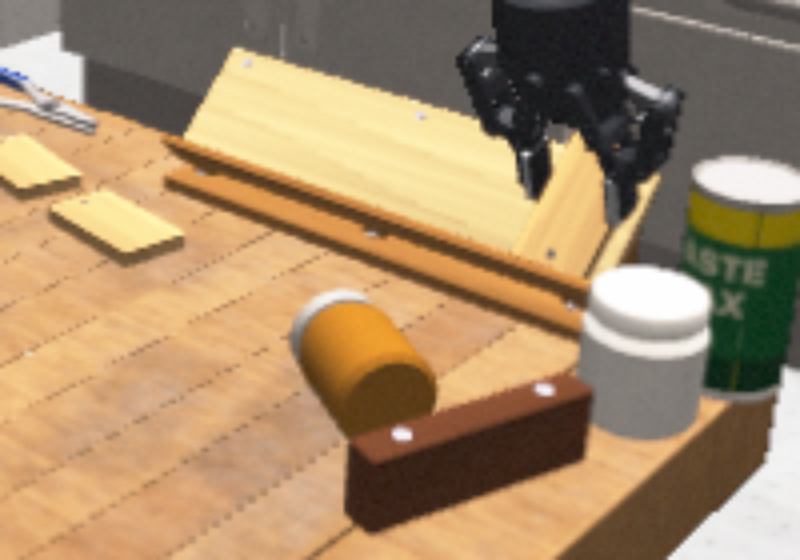

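The panel is held at the board's right end, near (560,200) in the crop. The ledge trigger may only be the face force letting go, so I'll press down once more.

```bash
python3 - <<'E'
from h import *
p=get_obs()["tcp_pos"]; h=move_linear(p-10*U,feed=20,guard=3); st("ledge %s"%h); print((get_obs()["tcp_pos"]-p)@U)
release(-135,1); park()
im=camera("top"); s=camera("side")
cv2.imwrite("pics/t4.png",np.hstack([cv2.resize(im[90:240,270:470,::-1],(400,300),interpolation=2),cv2.resize(s[160:300,260:460,::-1],(400,300),interpolation=2)]))
E
```

```text
ledge True t17.9 w48.0 ff44.8 F [-0.7  0.5  4.5] q [ 0.61  0.69 -0.18  1.81 -0.3   0.41  2.58] p [ 626.9 -300.    78.7]
-0.14052881805434142
released t19.0 w85.1 ff0.0 F [ 0.3  0.9 -0.3] q [ 0.64  0.59 -0.17  1.8  -0.29  0.53  2.57] p [ 603.2 -306.   143.5]
```

View pics/t4.png

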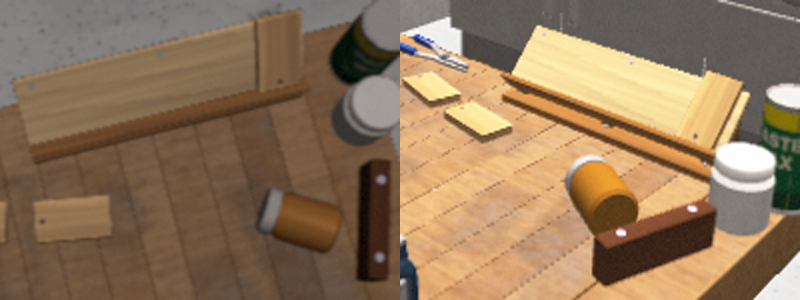

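The first panel is straight and seated. In the top half it spans (258–302, 12–90), inside the board's right end.

```bash
python3 - <<'E'
s=open("h.py").read()
s=s.replace("    h=move_linear(P(40,n0+.5),feed=25,guard=3)","    move_linear(P(53,n0+.5),feed=25); pause(.1)\n    h=move_linear(P(38,n0+.5),feed=25,guard=3)")
open("h.py","w").write(s)
E
python3 - <<'E'
from h import *
x,y,a=near(441,-64)
for e,sg in((-1,-1),(-1,1),(1,1)):
    try: pick(x,y,a,e,sg); break
    except PlanningError as ex: print(e,sg,ex)
place(-45,sg); release(-45,sg); park()
im=camera("top"); s=camera("side"); print(panels(im).round(1))
cv2.imwrite("pics/t5.png",np.hstack([cv2.resize(im[90:240,270:470,::-1],(400,300),interpolation=2),cv2.resize(s[160:300,260:460,::-1],(400,300),interpolation=2)]))
E
```

```text
[[387.4, 210.3, 76.0, 90.5, 51.7], [436.0, 60.0, 90.0, 90.0, 50.0], [441.3, -64.0, 95.9, 91.1, 51.0]]
above t25.4 w85.6 ff0.0 F [ 0.2 -0.  -0.5] q [-0.66  0.56  0.52  2.26  0.39  0.46 -0.46] p [441.2 -57.8 107.8]
down False t26.6 w85.2 ff0.0 F [-0.2 -1.   0.1] q [-0.64  0.78  0.52  2.32  0.41  0.2  -0.54] p [440.7 -58.6  17.8]
closed t27.2 w48.7 ff39.6 F [-0.8  2.8  9.2] q [-0.64  0.77  0.52  2.32  0.41  0.2  -0.54] p [440.8 -58.4  18.2]
lifted t28.1 w48.1 ff41.3 F [-0.6  1.  -0.7] q [-0.66  0.51  0.5   2.24  0.4   0.52 -0.46] p [440.5 -58.4 127.3]
approach t29.4 w48.4 ff41.3 F [-0.9  0.2 -1. ] q [ 0.4   0.52  0.04  2.02 -0.64  0.41 -0.3 ] p [ 561.9 -222.5  129.8]
face True t30.6 w48.5 ff42.1 F [-2.5  0.3  6.2] q [ 0.37  0.62  0.01  1.97 -0.68  0.34 -0.31] p [ 607.9 -212.1   83.5]
ledge True t31.3 w48.4 ff41.6 F [ 2.3 -0.2  2.6] q [ 0.38  0.63 -0.01  1.98 -0.69  0.32 -0.3 ] p [ 602.9 -213.1   78.5]
s,n 48.0 3.3
released t32.3 w85.4 ff0.0 F [-0.9  0.  -0.9] q [ 0.34  0.51  0.09  1.98 -0.62  0.46 -0.36] p [ 579.4 -218.8  143.6]
[[ 387.6  210.2   76.    91.    51.9]
 [ 436.    60.    90.    90.    50. ]
 [ 549.8   16.3   96.7   29.6   28.9]
 [ 595.9  -96.9  105.3  207.3   85.7]
 [ 635.2 -249.5    9.    96.9   80.8]
 [ 650.5 -306.     0.    99.    34. ]]
```

View pics/t5.png

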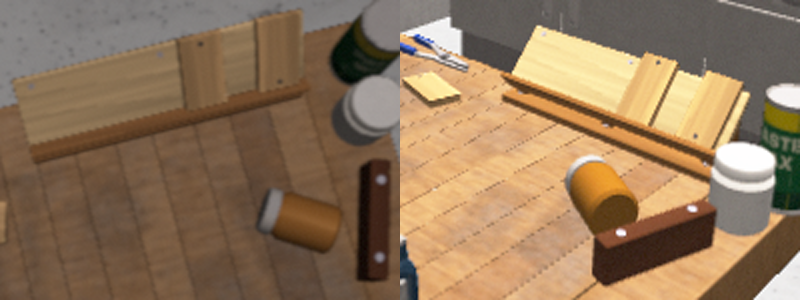

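The second panel is straight and seated, spanning (182–225, 37–108) in the top half. Now the third.

```bash
cat > go.py <<'E'
from h import *
import sys
X,Yy,o=map(float,sys.argv[1:4]); out=sys.argv[4]
x,y,a=near(X,Yy)
for e,sg in((-1,-1),(-1,1),(1,1),(1,-1)):
    try: pick(x,y,a,e,sg); break
    except PlanningError as ex: print(e,sg,ex)
assert get_obs()["grip_width"]>40
place(o,sg); assert get_obs()["grip_width"]>40
release(o,sg); park()
im=camera("top"); s=camera("side"); print(panels(im).round(1).tolist())
cv2.imwrite(out,np.hstack([cv2.resize(im[90:240,270:470,::-1],(400,300),interpolation=2),cv2.resize(s[160:300,260:460,::-1],(400,300),interpolation=2)]))
E
python3 go.py 436 60 45 pics/t6.png
```

```text
[[387.5, 210.1, 76.0, 90.7, 51.9], [436.0, 60.0, 90.0, 90.0, 50.0]]
above t38.1 w85.7 ff0.0 F [-0.   1.1  0.3] q [ 0.18  0.81 -1.19  2.1   0.98  1.39 -1.57] p [436.2  66.6 107.9]
down False t39.2 w85.5 ff0.0 F [-1.   1.3  0.7] q [ 0.11  0.96 -1.09  2.15  1.14  1.32 -1.72] p [435.9  65.4  17.7]
closed t39.9 w48.3 ff40.9 F [-0.9  1.   5.4] q [ 0.11  0.96 -1.09  2.15  1.13  1.32 -1.72] p [436.1  65.7  18.2]
lifted t40.8 w48.1 ff41.3 F [ 0.5  0.7 -0.7] q [ 0.2   0.78 -1.21  2.08  0.94  1.41 -1.53] p [435.8  65.1 127.2]
approach t41.9 w49.0 ff41.3 F [ 0.6  1.4 -1.1] q [ 1.03  0.7  -1.18  2.14  1.09  0.59 -2.14] p [ 538.8 -135.7  130.4]
face True t43.0 w48.3 ff42.1 F [-1.9 -1.6  7.2] q [ 0.89  0.78 -1.06  2.08  1.24  0.57 -2.27] p [ 584.4 -125.4   83.6]
ledge True t43.7 w48.3 ff41.5 F [ 2.4 -0.1  2.2] q [ 0.89  0.78 -1.05  2.1   1.26  0.56 -2.29] p [ 579.  -126.3   78.4]
s,n 47.5 3.5
released t44.8 w85.2 ff0.0 F [-0.4  0.8  0.4] q [ 1.02  0.7  -1.19  2.09  1.04  0.63 -2.11] p [ 555.4 -133.1  143.4]
[[387.6, 210.2, 76.3, 90.6, 51.8], [550.0, 17.5, 0.0, 28.0, 27.0], [583.0, -49.2, 104.9, 107.9, 85.6], [610.1, -156.8, 12.9, 92.6, 80.6], [635.4, -252.9, 13.7, 92.2, 81.5], [651.5, -305.5, 0.0, 97.0, 33.0]]
```

View pics/t6.png

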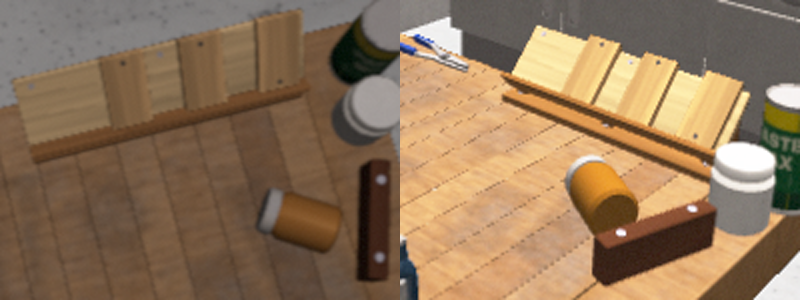

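The third panel is seated, at (103–150, 55–125). Now the last one.

```bash
python3 go.py 387 210 132 pics/t7.png
```

```text
[[387.6, 210.2, 76.3, 90.6, 51.8]]
above t49.8 w85.4 ff0.0 F [0.5 0.2 0.4] q [-0.4   0.66 -0.6   1.93  0.56  1.15 -1.57] p [388.8 216.8 107.9]
down False t50.9 w85.8 ff0.0 F [-0.2 -0.7  0.6] q [-0.44  0.8  -0.54  1.98  0.67  1.   -1.68] p [388.8 215.4  17.8]
closed t51.5 w48.4 ff40.9 F [-0.5 -0.   5. ] q [-0.44  0.8  -0.54  1.98  0.67  1.   -1.68] p [388.9 215.7  18.2]
lifted t52.4 w48.6 ff41.3 F [ 0.   0.4 -0.1] q [-0.39  0.64 -0.61  1.92  0.54  1.19 -1.55] p [388.7 215.2 127.3]
approach t53.6 w48.4 ff41.3 F [ 0.5  0.5 -0.4] q [ 0.44  0.43 -0.47  2.26  0.51  0.18 -1.76] p [516.4 -51.8 130.3]
face True t54.7 w48.5 ff41.9 F [-1.2 -1.   5. ] q [ 0.39  0.57 -0.48  2.2   1.08  0.18 -2.33] p [561.7 -41.2  83.9]
ledge True t55.4 w48.4 ff41.5 F [1.9 0.7 3.1] q [ 0.4   0.57 -0.5   2.22  1.2   0.18 -2.46] p [556.5 -42.3  78.7]
s,n 47.8 3.7
released t56.5 w85.5 ff0.0 F [-0.   0.1  0.1] q [ 0.67  0.49 -0.83  2.2   0.88  0.36 -2.14] p [532.7 -49.2 143.7]
[[549.5, 17.0, 0.0, 29.0, 28.0], [584.2, -63.4, 14.0, 91.9, 78.6], [610.4, -156.4, 11.1, 94.2, 78.3], [635.6, -249.7, 8.7, 96.4, 79.8], [650.5, -306.0, 0.0, 99.0, 34.0]]
```

View pics/t7.png

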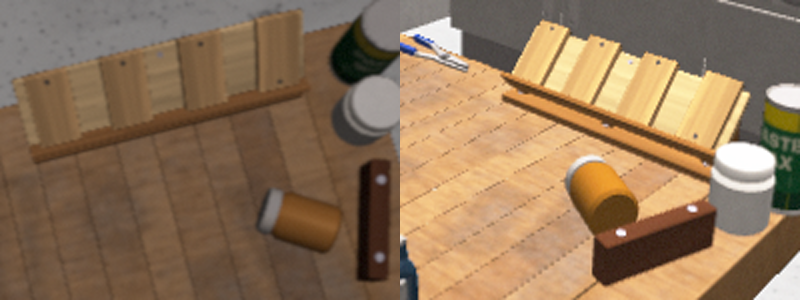

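All four panels are in place. For the jar I'll fit the amber glass by colour mask and use its length to check the pose.

```bash
cat >> h.py <<'E'
def jar():
    im=camera("top"); out=[]
    hsv=cv2.cvtColor(im,cv2.COLOR_RGB2HSV); m=((hsv[:,:,1]>185)&(hsv[:,:,2]>90)&(hsv[:,:,0]<22)).astype(np.uint8); m[:, :380]=0; m[240:]=0; m[:150]=0
    c=max(cv2.findContours(m,cv2.RETR_EXTERNAL,cv2.CHAIN_APPROX_NONE)[0],key=cv2.contourArea)[:,0].astype(float)
    for z in (29,58):
        p=cast("top",c,z)[:,:2]; r=cv2.minAreaRect(p.astype(np.float32)); print(z,r, cv2.boxPoints(r).round(1).tolist())
    return im
E
python3 - <<'E'
from h import *
im=jar()
s=cast("top",np.array([[0,0]]),0)
E
```

```text
29 ((415.547607421875, -359.5314025878906), (0.0, 0.0), 0.0) [[415.5, -359.5], [415.5, -359.5], [415.5, -359.5], [415.5, -359.5]]
58 ((411.96246337890625, -350.7659606933594), (0.0, 0.0), 0.0) [[412.0, -350.79998779296875], [412.0, -350.79998779296875], [412.0, -350.79998779296875], [412.0, -350.79998779296875]]
```

```bash
sed -i 's/>185)&(hsv\[:,:,2\]>90)/>160)\&(hsv[:,:,2]>60)/' h.py; python3 - <<'E'
from h import *
im=jar(); hsv=cv2.cvtColor(im,cv2.COLOR_RGB2HSV)
print(hsv[200,400:445:3].tolist())
E
```

```text
29 ((437.7060241699219, -339.1166687011719), (69.32344818115234, 53.348262786865234), 71.95742797851562) [[401.6000061035156, -363.79998779296875], [452.29998779296875, -380.29998779296875], [473.79998779296875, -314.3999938964844], [423.1000061035156, -297.8999938964844]]
58 ((433.37786865234375, -331.0356750488281), (66.99913787841797, 51.5595817565918), 71.95738220214844) [[398.5, -354.8999938964844], [447.5, -370.8999938964844], [468.29998779296875, -307.20001220703125], [419.20001220703125, -291.20001220703125]]
[[10, 21, 72], [9, 27, 121], [11, 29, 123], [14, 182, 105], [15, 173, 115], [15, 180, 116], [14, 178, 122], [14, 168, 129], [14, 164, 134], [14, 166, 137], [14, 169, 136], [14, 169, 131], [14, 172, 129], [15, 178, 112], [14, 131, 103]]
```

```bash
cat >> h.py <<'E'
a0=np.array([-.25,-.968,0]); a0/=np.linalg.norm(a0); n0=np.cross(a0,Z)*-1  # n0 ~ +x
foot=np.array([430.3,-366.7,29.]); m0=np.array([-.062,-.998,0]); face=np.array([439.5,-403.5,0])
def jar_pick(phi,sg,s=50):
    z=a0*np.cos(phi)-Z*np.sin(phi); return foot-s*a0+5*z, sg*n0, z
def jar_end(phi,sg,gap,h=0,s=50):
    z=-Z*np.cos(phi)-m0*np.sin(phi); return face-(29+gap)*m0+(s+h)*Z+5*z, sg*np.cross(m0,Z)*-1, z
E
python3 - <<'E'
from h import *
print(n0)
f=lambda q:None if q is None else np.round(q,2)
for phi in np.radians([35,45]):
    for sg in(1,-1):
        p,y,z=jar_pick(phi,sg); print(phi.round(2),sg,"pick",f(solve_ik(p,quat(y,z))),f(solve_ik(p-80*z,quat(y,z))))
        p,y,z=jar_end(phi,sg,10); print("end",f(solve_ik(p,quat(y,z))),f(solve_ik(p+60*Z,quat(y,z))))
E
```

```text
[ 0.96823047 -0.25005952 -0.        ]
0.61 1 pick [ 0.56  1.12 -0.9   2.08  1.44  1.75 -1.56] [ 0.29  0.93 -0.64  2.05  1.23  1.52 -1.5 ]
end [ 1.44  1.26 -1.32  1.54  0.61  1.34  0.07] [ 1.44  1.15 -1.3   1.51  0.5   1.37  0.11]
0.61 -1 pick [ 0.65  1.22 -1.08  2.08  1.47  1.94  1.57] [ 0.52  1.12 -1.08  2.05  1.32  1.91  1.55]
end [ 0.72  0.91  0.25  1.57 -0.61  1.25 -1.92] [ 0.72  0.84  0.25  1.55 -0.58  1.34 -1.97]
0.79 1 pick [ 0.71  1.1  -1.05  2.1   1.45  1.69 -1.47] [ 0.46  0.86 -0.78  2.07  1.23  1.44 -1.4 ]
end [ 1.46  1.34 -1.33  1.44  0.52  1.44  0.15] [ 1.42  1.18 -1.2   1.42  0.32  1.43  0.26]
0.79 -1 pick [ 0.8   1.26 -1.3   2.09  1.5   1.97  1.67] [ 0.69  1.13 -1.3   2.06  1.33  1.92  1.64]
end [ 0.77  1.    0.25  1.47 -0.66  1.44 -1.88] [ 0.77  0.93  0.25  1.45 -0.64  1.51 -1.94]
```

```bash
python3 - <<'E'
from h import *
phi=np.radians(40); sg=1
p,y,z=jar_pick(phi,sg); q=quat(y,z)
reach(p-90*z+30*Z,q); st("pre"); move_linear(p-80*z,feed=100); h=move_linear(p,feed=60,guard=8); st("in %s"%h)
close_gripper(60); pause(.3); st("closed"); move_linear(p+100*Z,feed=120); st("lift")
pe,y,z=jar_end(phi,sg,12,60); reach(pe,quat(y,z)); st("end")
cv2.imwrite("pics/j1.png",np.hstack([cv2.resize(camera("top")[100:250,330:530,::-1],(400,300),interpolation=2),cv2.resize(camera("side")[150:290,280:480,::-1],(400,300),interpolation=2)]))
E
```

```text
pre t62.8 w85.0 ff0.0 F [-0.5 -0.2 -0.6] q [ 0.37  0.83 -0.73  2.05  1.18  1.5  -1.39] p [ 459.5 -254.6  113.6]
in False t64.8 w85.4 ff0.0 F [-0.5 -0.6 -0. ] q [ 0.45  0.97 -0.65  2.1   1.38  1.42 -1.49] p [ 442.2 -321.7   25.9]
closed t65.5 w55.4 ff62.4 F [0.4 1.9 5.4] q [ 0.45  0.97 -0.65  2.1   1.38  1.42 -1.49] p [ 442.2 -321.8   26.3]
lift t66.5 w55.5 ff63.0 F [-0.4  0.4 -2.9] q [ 0.49  0.79 -0.7   2.08  1.26  1.44 -1.31] p [ 441.6 -322.   125.2]
end t67.9 w55.7 ff63.5 F [ 0.4  0.9 -2.3] q [ 1.39  1.09 -1.09  1.48  0.29  1.34  0.3 ] p [ 442.2 -357.9  105.8]
```

View pics/j1.png

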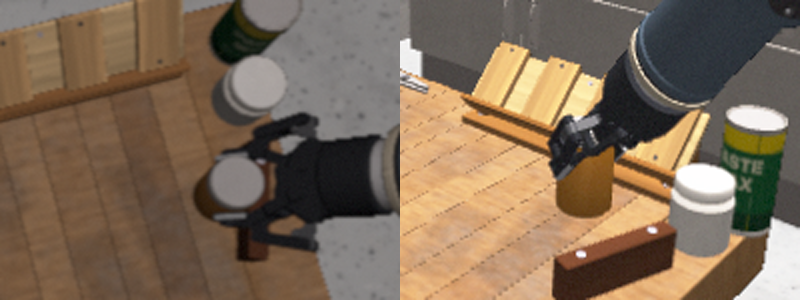

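The jar is held upright, with its lid at (237,183) in the left half. I'll lower it and slide it against the stop.

```bash
python3 - <<'E'
from h import *
phi=np.radians(40); sg=1
E=lambda gap,h: jar_end(phi,sg,gap,h)[0]
move_linear(E(12,12),feed=80); pause(.1); h=move_linear(E(12,-8),feed=20,guard=4); st("touch %s"%h)
hz=get_obs()["tcp_pos"][2]-E(12,0)[2]; print(hz)
move_linear(E(12,hz+.5),feed=20); pause(.2); st("ease")
h=move_linear(E(-8,hz+.5),feed=20,guard=5); st("stop %s"%h); print("gap",(face-get_obs()["tcp_pos"]+5*jar_end(phi,sg,0)[2])@m0-29)
cv2.imwrite("pics/j2.png",np.hstack([cv2.resize(camera("top")[100:250,330:530,::-1],(400,300),interpolation=2),cv2.resize(camera("side")[150:290,280:480,::-1],(400,300),interpolation=2)]))
E
```

```text
touch True t69.4 w55.4 ff64.2 F [ 0.1 -2.2  5.4] q [ 1.38  1.16 -1.06  1.49  0.33  1.27  0.32] p [ 442.3 -359.6   50. ]
3.7859243757683956
ease t69.8 w55.5 ff63.5 F [ 0.3  0.1 -2.2] q [ 1.38  1.15 -1.06  1.49  0.33  1.28  0.32] p [ 442.2 -359.3   50.3]
stop True t70.5 w55.0 ff64.0 F [ 0.2  1.3 -1.2] q [ 1.38  1.16 -1.06  1.46  0.33  1.3   0.33] p [ 441.2 -371.    50.1]
gap 0.3079828436928409
```

View pics/j2.png

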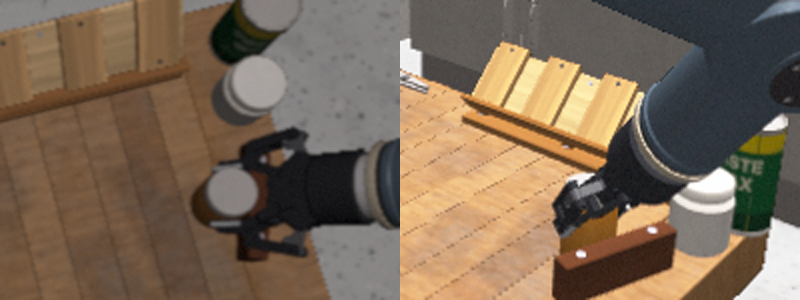

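```bash
python3 - <<'E'
from h import *
p=get_obs()["tcp_pos"]; h=move_linear(p+4*m0,feed=15,guard=6); st("push %s"%h); print((get_obs()["tcp_pos"]-p)@m0)
p=get_obs()["tcp_pos"]; move_linear(p-.6*Z,feed=20); pause(.2)
z=Rn.from_quat(get_obs()["tool_rot"]).as_matrix()[:,2]; p=get_obs()["tcp_pos"]
open_gripper(); pause(.2); move_linear(p-100*z,feed=80); st("off"); move_linear(get_obs()["tcp_pos"]+100*Z,feed=150); park(); st()
cv2.imwrite("pics/j3.png",np.hstack([cv2.resize(camera("top")[130:230,390:490,::-1],(400,400),interpolation=2),cv2.resize(camera("side")[200:300,320:420,::-1],(400,400),interpolation=2)]))
E
```

```text
push True t70.8 w55.2 ff64.5 F [-0.2 -0.3  3.3] q [ 1.38  1.16 -1.06  1.46  0.33  1.3   0.33] p [ 441.1 -371.1   49.8]
0.0793939763783726
off t73.3 w85.6 ff0.0 F [ 0.   0.5 -0.7] q [ 1.39  1.12 -1.07  1.26  0.29  1.53  0.38] p [ 437.3 -435.3  125.7]
 t78.0 w85.3 ff0.0 F [ 0.1  0.1 -0.2] q [-0.75  0.85 -1.29  1.41  0.81  1.47 -0.73] p [187.4 648.5 245.1]
```

View pics/j3.png

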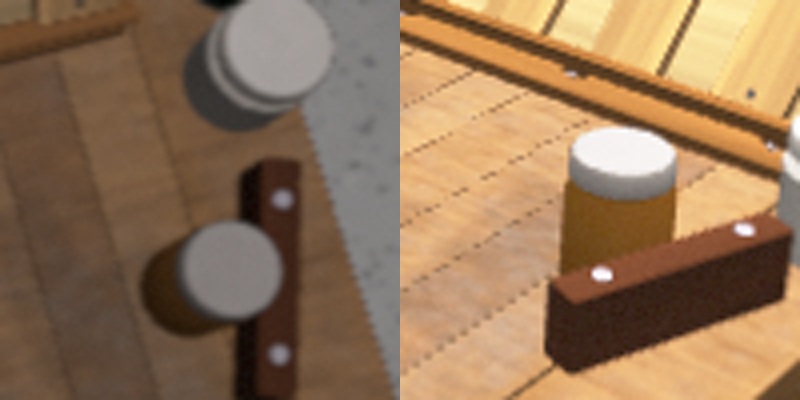

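The jar stands upright beside the stop, but the force readings don't prove contact. I'll give it a gentle guarded push at low height with closed fingers.

```bash
python3 - <<'E'
from h import *
c=cast("top",[[231/4+390-.4,270/4+130-.4]],85)[0]; print("lid centre",c.round(1),"gap",((face-c)@m0-29).round(1))
close_gripper(30)
x=c*[1,1,0]; y=np.cross(m0,Z)*-1; t=x-(29+50)*m0+30*Z
q=min((quat(s*y,-Z) for s in(1,-1)),key=lambda q:9 if solve_ik(t,q) is None else abs(solve_ik(t,q)[6]))
reach(t+120*Z,q); move_linear(t,feed=120); st("low"); pause(.2)
h=move_linear(t+30*m0,feed=60,guard=5); print(h); b=get_obs()["tcp_pos"]
F0=get_obs()["wrist_force"]
h=move_linear(t+60*m0,feed=12,guard=5); o=get_obs(); st("push %s"%h); print("moved",(o["tcp_pos"]-t)@m0,"F",(o["wrist_force"]-F0)@m0)
E
```

```text
lid centre [ 437.3 -374.8   85. ] gap -0.5
low t83.4 w-0.2 ff0.0 F [ 0.1 -1.3 -0.1] q [ 1.17  0.92 -1.13  2.01  1.06  0.97 -0.59] p [ 442.6 -296.    30.6]
False
push True t85.2 w0.1 ff0.0 F [ 0.2  1.1 -0.4] q [ 1.22  0.94 -1.13  1.96  1.05  0.99 -0.5 ] p [ 440.1 -331.    29.8]
moved 35.07163123917767 F -0.5455245771212863
```

```bash
python3 - <<'E'
from h import *
for i in range(3):
    p=get_obs()["tcp_pos"]; h=move_linear(p+8*m0,feed=12,guard=6); o=get_obs(); print(h,"moved",((o["tcp_pos"]-p)@m0).round(2),o["wrist_force"].round(1))
p=get_obs()["tcp_pos"]; move_linear(p-50*m0,feed=80); move_linear(p-50*m0+150*Z,feed=150); park(); st()
t=camera("top"); s=camera("side")
cv2.imwrite("pics/fin.png",np.hstack([cv2.resize(t[90:240,150:490,::-1],(480,212),interpolation=2),cv2.resize(s[150:300,260:480,::-1],(311,212),interpolation=2)]))
g=t[130:230,390:490]; m=((g.max(2).astype(int)-g.min(2)<25)&(g.max(2)>110)).astype(np.uint8); m[:40]=0
c=max(cv2.findContours(m,0,1)[0],key=cv2.contourArea); u,r=cv2.minEnclosingCircle(c); w=cast("top",[[u[0]+390,u[1]+130]],85)[0]; print(w.round(1),r,"gap",(face-w)@m0-29)
E
```

```text
True moved 0.14 [0.1 1.2 1.3]
True moved -0.02 [0.7 2.3 0.3]
True moved -0.08 [0.2 2.2 0.8]
 t91.4 w-0.0 ff0.0 F [ 0.1 -0.1 -0.6] q [-0.8   0.78 -1.12  1.41  0.7   1.38 -0.64] p [187.5 648.4 245.2]
[ 433.  -444.4   85. ] 30.992033004760742 gap -70.20473269910775
```

View pics/fin.png

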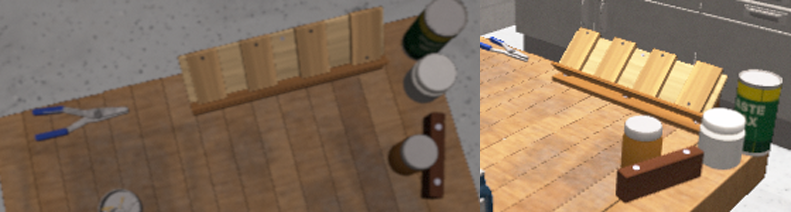

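The four panels are straight on the stand, and the pliers and white jar haven't moved. The jar stayed put under repeated 5–6 N pushes, so it is against the stop. Handing in.

```bash
python3 -c "
from rig import *
print(job_done())"
```

```text
the job is handed in; nothing more can be done
None
```

The job is handed in, verdict not shown: all four panels lean straight and apart on the stand, and the jar is upright against the stop. Early on a misdetection made the gripper press at a wrong spot on the bench (wrist force read about 100 N); the next picture showed nothing moved, but that could count against the 40 N pressing limit.

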